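Snap the pantry box lid shut

TASK

Close the lid of the white food box: press down each of the four snap clips around its rim, the far one under the wire shelf included, until all four lie flat. Leave the salsa jar, the scoop and the coaster standing where they are.

Things in the scene. Friction and masses are not known exactly. Their poses are not given: they have to be found in the camera images.
- lid_centre (a point): Centre of the level top of the grey lid of a white food box, 160 (x) x 220 (y) x 112 mm tall, full and fixed on the ledge. x: from the near to the far side, y: left seen from the robot, z up. Four alike white hinged clips, one per side: plates 34 mm long (hinge to outer end), 30 wide, 5 thick, with a 9 mm lip turned down at the outer end; hinges on the lid's top, 26 mm inside the rim.
- clip_near (a joint): Snap clip in the middle of the near side (towards the robot, box -x); hinge line at box x = -54 mm from the lid's centre. 0 = raised 34 deg, outer end 19 mm higher than when flat, 0.60 rad = flat on the lid, engaged, hard stop. Stiff: about 3 to 4 N down at the outer end moves it, and it stays where it is left.
- clip_near_end (a point): Middle of the outer end of the near clip's upper face; moves with the clip. When the clip is flat this point is at (-88, 0) mm in box x, y from the lid's centre and 5.5 mm above the lid's top.
- clip_far (a joint): Snap clip in the middle of the far side (box +x), below the front bar of the wire shelf; hinge line at box x = +54 mm from the lid's centre. 0 = raised 34 deg, outer end 19 mm higher than when flat, 0.60 rad = flat on the lid, engaged, hard stop. Stiff: about 3 to 4 N down at the outer end moves it, and it stays where it is left.
- clip_far_end (a point): Middle of the outer end of the far clip's upper face; moves with the clip. When the clip is flat this point is at (88, 0) mm in box x, y from the lid's centre and 5.5 mm above the lid's top.
- clip_left (a joint): Snap clip on the left side (box +y), at box x = -25; hinge line at box y = +84 mm from the lid's centre. 0 = raised 34 deg, outer end 19 mm higher than when flat, 0.60 rad = flat on the lid, engaged, hard stop. Stiff: about 3 to 4 N down at the outer end moves it, and it stays where it is left.
- clip_left_end (a point): Middle of the outer end of the left clip's upper face; moves with the clip. When the clip is flat this point is at (-25, 118) mm in box x, y from the lid's centre and 5.5 mm above the lid's top.
- clip_right (a joint): Snap clip on the right side (box -y), at box x = -25; hinge line at box y = -84 mm from the lid's centre. 0 = raised 34 deg, outer end 19 mm higher than when flat, 0.60 rad = flat on the lid, engaged, hard stop. Stiff: about 3 to 4 N down at the outer end moves it, and it stays where it is left.
- clip_right_end (a point): Middle of the outer end of the right clip's upper face; moves with the clip. When the clip is flat this point is at (-25, -118) mm in box x, y from the lid's centre and 5.5 mm above the lid's top.
- shelf_front_bar (a point): Middle of the front bar of a white wire shelf fixed over the far edge of the box. The bar (7 mm thick, 330 long) runs along this point's y, 215 mm above the ledge, about 95 mm above the far clip; wire deck 140 mm back from it (+x), legs at both ends. A gripper pointing straight down does not fit at the far clip: reach in tilted, from the robot's side under the bar.
- salsa_jar: Closed jar of salsa, 76 mm across, 105 mm tall, loose; origin at the centre of its foot. Bystander.
- scoop: Blue plastic scoop, loose: open bowl 75 x 56 x 36 mm tall, origin under the bowl's centre; its 20 mm wide handle reaches 120 mm from the origin along its -x. Bystander.
- coaster: Round bamboo coaster, 100 mm across, 9 mm thick, loose; origin at the centre of its underside. Bystander.

How it is judged:
By the outcome, as a careful person would: the job done as asked, in the order asked, and still so for the second after the job is handed in, with the robot touching nothing.
It also fails if it takes over 45 s, if anything falls off the work surface, if the arm or the gripper's body presses on something with over 40 N, if the wrist force passes 120 N, or if a joint passes its speed limit or range.

ROBOT

A 6-joint arm with a two-finger parallel gripper is mounted at the origin on the work surface. World frame = base frame: x ahead of the robot, y to its left, z up, the work surface at z = 0. Lengths are in mm, angles in rad, forces in N, time in s.
With the tool pointing down it reaches from about 325 to 900 mm from the base axis. Payload 3.5 kg.
Tool frame: the origin (TCP) lies on the mounting face of the last link; the fingertips stand 173 mm ahead of it and the grasp point (between the pads) lies 155 mm ahead of it; z points along the fingers, y is the line along which they close (so a half turn about z gives the same grasp; the last joint's range is limited). The gripper opens to 85 mm and grips with 20 to 120 N. Pads are 22 mm wide; open, the fingers measure 114 mm over their backs; the gripper's body (76 mm by 85 mm) begins 54 mm behind the grasp point. The pads swing forward as they close: fully open they stand 13 mm farther back than shut.
Start: joints at [-1.258, 0.276, -0.026, 1.268, 0, 1.467], TCP at [252.439, -571.749, 404.713] pointing down, gripper open.
Joint ranges: [-3.12, 3.12], [-0.85, 1.88], [-1.08, 1.24], [-1.95, 2.15], [-1.57, 1.53], [-3.14, 3.14]. Speed limits (rad/s): [2.57, 2.57, 3.14, 3.14, 3.14, 3.14].

INTERFACE

Orientations are given as a 3x3 rotation matrix whose columns are the frame's x, y, z axes.
In Python, from station import env, viewer gives the robot as it stands.
- The arm moves only by the tool servo_tool, never from a script. Its argument "series" is a list of rows, each a list of 2 entries, a list of its own where there are three numbers: the shift along the tool's x, y, z in mm, then the turn, a rotation vector about the tool's x, y, z in degrees. A call has 1 to 5 rows; each row shifts and turns the commanded pose from where the row before left it, along the tool's axes as they then stand; what a row does not reach is not made up. A row lasts 1/8 s, in which the tool goes at most 62.5 mm and 10.7 degrees, less where a joint would pass 70% of its speed; a pose out of reach is approached as far as the arm can. A call is refused whole if a number of a shift passes 62.5 or a number of a turn 10.7, either way. A call with a gripper value outside its range is refused whole. "hand" is the opening, from -1 (shut) to 1 (fully open), set as the call begins (left out, the last holds). The fingers move at their own pace and stop on an object; "newtons" is the grip in N (left out, the last holds). Time passes only in rows, so rows that do not move let the fingers close. It gives the time, the measured TCP pose, the force, the opening and the grip force at its end, in the units of the state.
- env.get_state(): the state, without advancing time (a new reading comes with each control period).
- viewer.read_camera(name): name is "scene" or "top" or "wrist"; returns a dict with "image" (400x640x3 uint8, red, green, blue), "K" (3x3 intrinsics, pixels), "k1" (the pictures are not rectified: a ray, as slopes to the right and down, at radius r is drawn at 1 + k1 r^2 times it, then the intrinsics apply), "world_to_cam" (4x4, takes a point from world to camera coordinates). Camera axes: x right, y up, looking along -z (the intrinsics and any distortion apply to the point x, -y, -z); pixel columns grow to the right and rows downward; lengths in mm; the calibration is good to about 2 mm. A picture is of the moment at which its call begins. There is no depth.
- env.job_done(): hands the job in; it is judged then, once.
The state is a dict: "t": time; "joint_positions": joint angles; "qd": joint speeds; "joint_efforts": joint torques, N m; "position": TCP position; "ee_rot": TCP orientation; "wrist_force": force on the tool from outside, world axes, zero at the start; "ft_torque": the same for the moment, N m; "gripper_width": finger opening in mm; "grasp_force": force on a finger pad.
Only numpy, scipy, OpenCV 4.12 (cv2) and the standard library are available. Lean on these libraries where they do the work, as an engineer would, in place of code of your own. Each camera call takes 0.05 s, during which the arm holds its last target. There are 200 camera calls.

## Working session

There is one attempt and no reset: what is moved stays moved. The work goes in short steps, Python scripts to look and compute and a tool call to move; the robot and the scene stay as the last step left them, time stands still between calls to the robot, and variables do not carry over. Pictures are saved under pics/ and viewed, at most 10 in all, crops included, and the job is handed in when it is done.

Besides the shell and the picture viewer there is one more tool, called after "Call:" by a JSON object that holds its "op" and its "data". servo_tool: Moves the arm, as the interface text tells. Its arguments: {"type":"object","properties":{"series":{"type":"array"},"hand":{"type":"number"},"newtons":{"type":"number"}},"required":["series"]}

```bash
mkdir -p pics
cat > h.py <<'E'
import numpy as np, cv2
from station import env, viewer
def shot(n,f):
    c=viewer.read_camera(n); cv2.imwrite('pics/'+f,c['image'][:,:,::-1]); np.savez('pics/'+f[:-4]+'.npz',K=c['K'],k1=c['k1'],W=c['world_to_cam']); return c
def proj(c,P):
    P=np.atleast_2d(P); W=np.array(c['W']); q=P@W[:3,:3].T+W[:3,3]
    s=np.c_[q[:,0],-q[:,1]]/-q[:,2:]; s=s*(1+float(c['k1'])*(s**2).sum(1,keepdims=True))
    K=np.array(c['K']); return s@K[:2,:2].T+K[:2,2]
def ray(c,uv):
    K=np.array(c['K']);d=(np.array(uv,float)-K[:2,2])/[K[0,0],K[1,1]];s=d.copy()
    for _ in range(30): s=d/(1+float(c['k1'])*(s@s))
    W=np.array(c['W']);R=W[:3,:3];return -R.T@W[:3,3], R.T@np.array([s[0],-s[1],-1])
def onz(c,uv,z):
    o,d=ray(c,uv);return o+d*(z-o[2])/d[2]
E
python3 -c "
from h import *
for n in ['scene','top']: c=shot(n,n+'0.png');print(c['K'],c['k1'],c['world_to_cam'])
s=env.get_state();print(s)"
```

```text
[[469.03301502   0.         319.16678891]
 [  0.         469.03301502 200.67444102]
 [  0.           0.           1.        ]] -0.11853784942264899 [[-6.23482287e-01  7.81834250e-01  2.24594718e-03  2.49568637e+02]
 [-5.44029456e-01 -4.35901814e-01  7.16952969e-01  2.61630137e+02]
 [ 5.61517399e-01  4.45785615e-01  6.97117921e-01 -1.73618866e+03]
 [ 0.00000000e+00  0.00000000e+00  0.00000000e+00  1.00000000e+00]]
[[406.11612839   0.         324.35366841]
 [  0.         406.11612839 198.82812861]
 [  0.           0.           1.        ]] -0.040344048121211236 [[-5.12678082e-03 -9.99911976e-01  1.22375248e-02  9.47021799e+01]
 [ 9.96365499e-01 -4.06729066e-03  8.50837815e-02 -6.00014218e+02]
 [-8.50265185e-02  1.26292534e-02  9.96298647e-01 -1.20837312e+03]
 [ 0.00000000e+00  0.00000000e+00  0.00000000e+00  1.00000000e+00]]
{'t': 0.1, 'joint_positions': array([-1.25838706e+00,  2.77099434e-01, -2.77399819e-02,  1.26801098e+00,
       -1.40542889e-05,  1.46738708e+00]), 'qd': array([-0.00127674, -0.00104601,  0.00383656,  0.00102449, -0.00147448,
        0.00102866]), 'joint_efforts': array([-1.58310550e-04, -4.46708250e+01,  2.96128750e+01,  8.42477486e-03,
       -1.11370671e-04,  4.87398665e-06]), 'position': array([ 252.3367662 , -571.41053795,  403.64653913]), 'ee_rot': array([[ 9.14786055e-01,  4.03938185e-01, -6.44697493e-04],
       [ 4.03938651e-01, -9.14783998e-01,  1.95032673e-03],
       [ 1.98052487e-04, -2.04454993e-03, -9.99997890e-01]]), 'wrist_force': array([-1.07038568, -0.40898351, -0.39330445]), 'ft_torque': array([ 0.04400626, -0.0110835 , -0.02674988]), 'grasp_force': 0.0, 'gripper_width': 85.46429744268296}
```

View pics/top0.png

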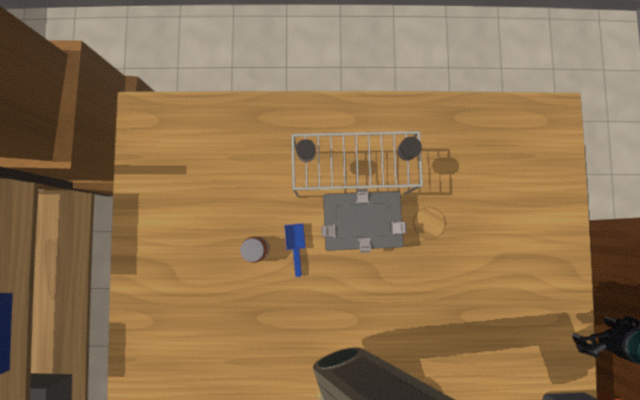

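View pics/scene0.png

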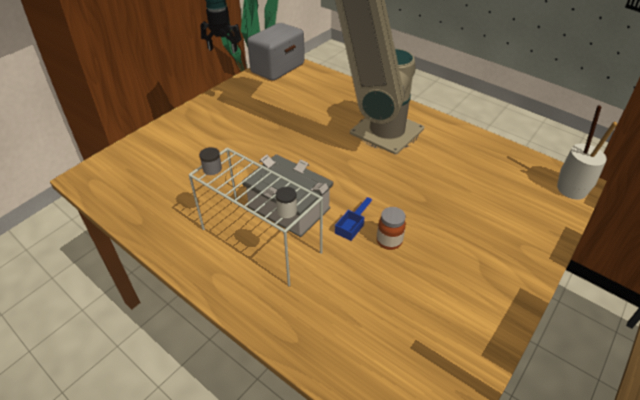

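The top view shows the lid at about (323–403, 193–251), clips at (362,197), (330,230), (398,228) and (364,244), and the shelf front bar at row ~188. The coaster is at (431,222), the scoop at (295,240) and the jar at (253,250). I'll zoom in to measure.

```bash
python3 -c "
import cv2
i=cv2.imread('pics/top0.png')[120:290,230:460];cv2.imwrite('pics/crop.png',cv2.resize(i,None,fx=3.4,fy=3.4,interpolation=cv2.INTER_CUBIC))"
```

```text
(no output)
```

View pics/crop.png

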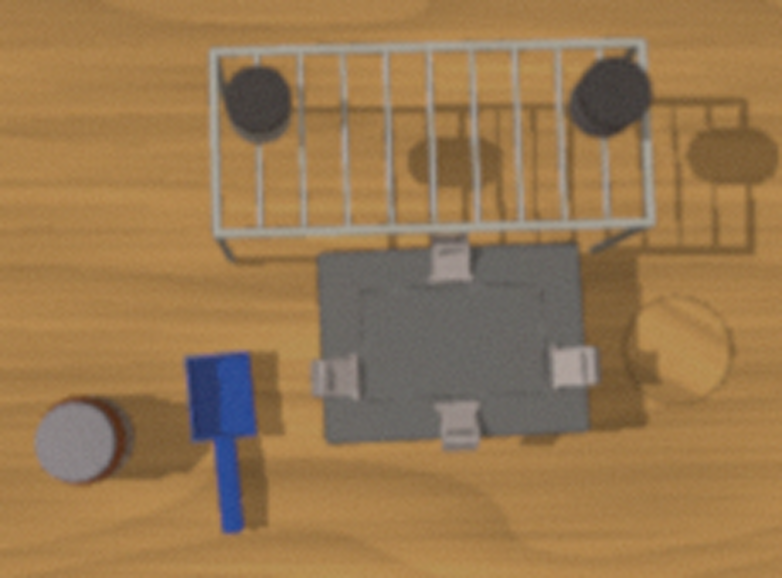

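```bash
cat > m.py <<'E'
from h import *
c=np.load('pics/top0.npz')
f=lambda p,z:onz(c,np.array(p)/3.4+[230,120],z)
L=[f(p,112) for p in [(319,254),(578,243),(588,430),(327,443)]]
for l in L: print(l.round(1))
C=sum(L)/4; print('C',C.round(1)); 
a=L[0]+L[3]-L[1]-L[2]; print('yaw',np.degrees(np.arctan2(-a[0],a[1])), [np.linalg.norm(L[i]-L[i-1]).round(1) for i in range(4)])
b=L[0]+L[1]-L[2]-L[3];print('yawx',np.degrees(np.arctan2(b[1],b[0])))
b=[f(p,215) for p in [(216,235),(652,222)]];print('bar',b)
print('coaster',f((681,349),9),'scoop',f((220,395),36),'jar',f((76,440),105))
E
python3 m.py
```

```text
[604.7  94.5 112. ]
[ 613.1 -121.7  112. ]
[ 457.9 -126.8  112. ]
[448.7  88.7 112. ]
C [531.1 -16.3 112. ]
yaw 2.3370263153054034 [np.float64(156.1), np.float64(216.3), np.float64(155.2), np.float64(215.7)]
yawx 2.013606016902987
bar [array([609.60689912, 173.46880721, 215.        ]), array([ 618.35907099, -158.00140395,  215.        ])]
coaster [ 526.85132706 -234.19322031    9.        ] scoop [487.96509789 181.16488758  36.        ] jar [451.85767366 295.916988   105.        ]
```

```bash
cat > d.py <<'E'
# usage: d.py bx by ztip tilt_deg  -> shift (tool axes, now) and turn; tip point = 173 ahead of TCP
import sys
from h import *
from scipy.spatial.transform import Rotation as Ro
bx,by,z,t=map(float,sys.argv[1:5]); C=[531.1,-16.3]; yw=2.2
B=Ro.from_euler('z',yw,degrees=True).as_matrix()
R=B@np.array([[1,0,0],[0,-1,0],[0,0,-1.]])@Ro.from_euler('y',t,degrees=True).as_matrix()
p=np.r_[C,0]+B@[bx,by,0]; p[2]=z; p=p-173*R[:,2]
s=env.get_state(); A=s['ee_rot']
print('t',s['t'],'tcp',s['position'].round(1),'target',p.round(1),'F',s['wrist_force'].round(1))
print('shift now-axes',(A.T@(p-s['position'])).round(1),'turn',Ro.from_matrix(A.T@R).as_rotvec(degrees=True).round(1),'shift target-axes',(R.T@(p-s['position'])).round(1))
E
python3 d.py -25 -108 160 0
```

```text
t 0.1 tcp [ 252.3 -571.4  403.6] target [ 510.3 -125.2  333. ] F [-1.1 -0.4 -0.4]
shift now-axes [ 416.2 -303.9   71.4] turn [-0.1  0.  21.6] shift target-axes [ 274.9 -436.    70.6]
```

Call:
{"op": "servo_tool", "data": {"series": [[[0,0,0],[0,0,10.7]],[[0,0,0],[0,0,10.7]],[[30,-48,0],[0,0,0]],[[30,-48,0],[0,0,0]],[[30,-48,0],[0,0,0]]], "hand": -1}}

```text
t: 0.72
position: [336.7, -422.5, 404.1]
ee_rot: [[0.999, 0.042, -0.0], [0.042, -0.999, 0.001], [-0.0, -0.001, -1.0]]
wrist_force: [1.0, -0.7, 0.3]
gripper_width: -0.1
grasp_force: 0.0
```

Call:
{"op": "servo_tool", "data": {"series": [[[30,-48,10],[0,0,0]],[[30,-48,10],[0,0,0]],[[30,-48,10],[0,0,0]],[[30,-48,10],[0,0,0]],[[0,0,0],[0,0,0]]]}}

```text
t: 1.35
position: [448.5, -223.7, 363.3]
ee_rot: [[0.999, 0.048, -0.002], [0.048, -0.999, 0.002], [-0.002, -0.002, -1.0]]
wrist_force: [0.7, -0.8, 0.8]
gripper_width: 0.2
grasp_force: 0.0
```

```bash
python3 d.py -25 -108 160 0
```

```text
t 1.35 tcp [ 448.5 -223.7  363.3] target [ 510.3 -125.2  333. ] F [ 0.7 -0.8  0.8]
shift now-axes [ 66.5 -95.4  30.4] turn [-0.1  0.1  0.6] shift target-axes [ 65.5 -96.1  30.3]
```

Call:
{"op": "servo_tool", "data": {"series": [[[33,-48,0],[0,0,0]],[[33,-48,0],[0,0,0.5]],[[0,0,0],[0,0,0]]]}}

```text
t: 1.72
position: [511.1, -126.7, 364.7]
ee_rot: [[0.999, 0.038, 0.0], [0.038, -0.999, 0.0], [0.0, -0.0, -1.0]]
wrist_force: [-0.2, -0.2, -0.1]
gripper_width: -0.0
grasp_force: 0.0
```

```bash
python3 d.py -25 -108 160 0; python3 -c "
from h import *
c=shot('wrist','w1.png');c=np.load('pics/w1.npz')
R=np.array([[np.cos(.0384),-np.sin(.0384)],[np.sin(.0384),np.cos(.0384)]])
for n,x,y,z in [('corner-far-left',80,110,112),('near-right',-80,-110,112),('near-left',-80,110,112),('far-right',80,-110,112),('rightraised',-25,-112,136.5),('nearraised',-82,0,136.5)]:
  p=R@[x,y]+[531.1,-16.3];print(n,proj(c,[*p,z]).round(0))"
```

```text
t 1.725 tcp [ 511.1 -126.7  364.7] target [ 510.3 -125.2  333. ] F [-0.2 -0.2 -0.1]
shift now-axes [-0.8 -1.6 31.7] turn [-0. -0. -0.] shift target-axes [-0.8 -1.6 31.7]
corner-far-left [[25. 81.]]
near-right [[320. 274.]]
near-left [[ 74. 273.]]
far-right [[320.  74.]]
rightraised [[323. 225.]]
nearraised [[182. 292.]]
```

View pics/w1.png

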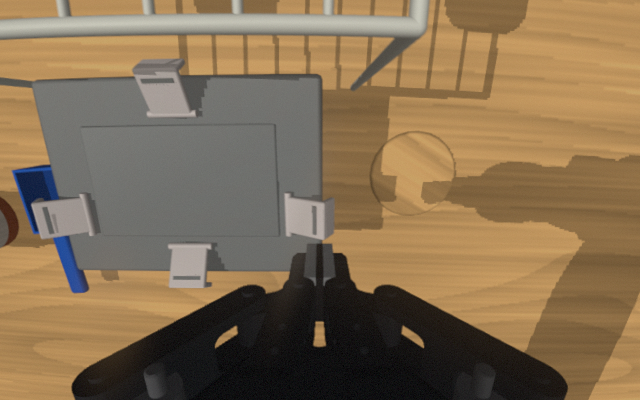

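The wrist view shows the hinge bars: near (190,245), far (172,113), left (88,214), right (288,213). The outer ends are right (333,217), near (190,284), left (38,220) and far (160,66). I'll fit the box pose from these.

```bash
python3 -c "
from h import *
from scipy.optimize import least_squares
w=np.load('pics/w1.npz');t=np.load('pics/top0.npz')
H=[(-54,0),(54,0),(-25,84),(-25,-84)]; U=np.array([(190,245),(172,113),(88,214),(288,213)])
E=[(-82,0),(82,0),(-25,112),(-25,-112)];V=np.array([(190,284),(160,63),(36,220),(333,218)])
def f(p,full=0):
  x,y,a,z=p;R=np.array([[np.cos(a),-np.sin(a)],[np.sin(a),np.cos(a)]])
  g=lambda P,h:proj(w,[[*(R@q+[x,y]),z+h] for q in P])
  return np.r_[g(H,4)-U,g(E,24.5)-V].ravel()
r=least_squares(f,[531,-16,.038,112],loss='soft_l1',f_scale=3);print(r.x,r.fun.reshape(-1,2).round(1))
r=least_squares(lambda p:f([*p,112]),[531,-16,.038],loss='soft_l1',f_scale=3);print(r.x,f([*r.x,112]).reshape(-1,2).round(1))
"
```

```text
[ 5.33686677e+02 -1.94185395e+01  4.15077557e-02  1.08816487e+02] [[ 3.3 -0.5]
 [ 2.9 -3. ]
 [ 1.6 -1.9]
 [ 3.7 -1.6]
 [-2.4  3. ]
 [-5.7  1.1]
 [-0.   0.5]
 [-5.9  1.8]]
[ 5.34307295e+02 -2.13917856e+01  4.22755578e-02] [[ 4.1  0.6]
 [ 3.4 -3.9]
 [ 0.9 -1.2]
 [ 5.9 -1.1]
 [-1.7  4.7]
 [-5.6 -0.7]
 [-1.5  1.3]
 [-3.   2.5]]
```

```bash
sed -i 's/C=\[531.1,-16.3\]; yw=2.2/C=[533.5,-19]; yw=2.4/' d.py; python3 d.py -25 -107 145 0
```

```text
t 1.775 tcp [ 510.3 -128.   364.6] target [ 513. -127.  318.] F [-0.   0.4  0. ]
shift now-axes [ 2.8 -0.9 46.6] turn [ 0.   0.  -0.3] shift target-axes [ 2.7 -0.9 46.6]
```

Call:
{"op": "servo_tool", "data": {"series": [[[3,0,46],[0,0,0]],[[0,0,9],[0,0,0]],[[0,0,9],[0,0,0]],[[0,0,9],[0,0,0]],[[0,0,0],[0,0,0]]]}}

```text
t: 2.4
position: [513.1, -129.4, 292.6]
ee_rot: [[0.999, 0.032, 0.002], [0.032, -0.999, -0.0], [0.002, 0.0, -1.0]]
wrist_force: [0.0, 0.8, -1.2]
gripper_width: 0.3
grasp_force: 0.0
```

Call:
{"op": "servo_tool", "data": {"series": [[[0,0,2],[0,0,0]],[[0,0,2],[0,0,0]],[[0,0,0],[0,0,0]]]}}

```text
t: 2.78
position: [513.3, -129.0, 290.6]
ee_rot: [[0.999, 0.033, 0.002], [0.033, -0.999, -0.003], [0.001, 0.003, -1.0]]
wrist_force: [-5.4, -1.6, 14.5]
gripper_width: 0.0
grasp_force: 7.2
```

Call:
{"op": "servo_tool", "data": {"series": [[[0,0,1.5],[0,0,0]],[[0,0,0],[0,0,0]],[[0,0,-50],[0,0,0]]]}}

```text
t: 3.15
position: [511.2, -127.6, 334.3]
ee_rot: [[0.999, 0.034, -0.006], [0.034, -0.999, 0.004], [-0.006, -0.004, -1.0]]
wrist_force: [0.9, -0.8, -0.2]
gripper_width: -0.0
grasp_force: 0.0
```

```bash
python3 d.py -78 0 160 0
```

```text
t 3.15 tcp [ 511.2 -127.6  334.3] target [455.6 -22.3 333. ] F [ 0.9 -0.8 -0.2]
shift now-axes [ -52.  -107.1    2.1] turn [-0.2  0.4 -0.5] shift target-axes [ -51.2 -107.5    1.3]
```

Call:
{"op": "servo_tool", "data": {"series": [[[-26,-53,0],[0,0,0]],[[-26,-53,0],[0,0,0]],[[0,0,0],[0,0,0]]]}}

```text
t: 3.52
position: [454.7, -21.3, 335.7]
ee_rot: [[0.999, 0.038, -0.003], [0.038, -0.999, 0.002], [-0.002, -0.002, -1.0]]
wrist_force: [0.0, -0.4, 0.1]
gripper_width: -0.0
grasp_force: 0.0
```

```bash
python3 d.py -78 0 118 0
```

```text
t 3.525 tcp [454.7 -21.3 335.7] target [455.6 -22.3 291. ] F [ 0.  -0.4  0.1]
shift now-axes [ 0.9  1.1 44.7] turn [-0.1  0.1 -0.2] shift target-axes [ 0.8  1.  44.7]
```

Call:
{"op": "servo_tool", "data": {"series": [[[1,1,20],[0,0,0]],[[0,0,8],[0,0,0]],[[0,0,8],[0,0,0]],[[0,0,8],[0,0,0]],[[0,0,1],[0,0,0]]]}}

```text
t: 4.15
position: [458.1, -25.5, 291.1]
ee_rot: [[0.999, 0.033, -0.002], [0.033, -0.999, 0.0], [-0.002, -0.0, -1.0]]
wrist_force: [-3.1, -0.7, 6.4]
gripper_width: 0.1
grasp_force: 2.3
```

Call:
{"op": "servo_tool", "data": {"series": [[[0,0,1.5],[0,0,0]],[[0,0,0],[0,0,0]]]}}

```text
t: 4.4
position: [458.1, -25.4, 290.8]
ee_rot: [[0.999, 0.033, -0.002], [0.033, -0.999, -0.0], [-0.002, 0.0, -1.0]]
wrist_force: [-5.3, -0.2, 10.2]
gripper_width: 0.2
grasp_force: 5.0
```

Call:
{"op": "servo_tool", "data": {"series": [[[0,0,2.5],[0,0,0]],[[0,0,0],[0,0,0]],[[0,0,-52],[0,0,0]],[[26,-52,0],[0,0,0]],[[26,-52,0],[0,0,0]]]}}

```text
t: 5.03
position: [508.5, 81.1, 340.9]
ee_rot: [[0.999, 0.032, 0.005], [0.032, -0.999, 0.001], [0.005, -0.0, -1.0]]
wrist_force: [0.9, -0.9, -0.3]
gripper_width: -0.2
grasp_force: 0.0
```

```bash
python3 d.py -25 107 118 0
```

```text
t 5.025 tcp [508.5  81.1 340.9] target [504.   86.9 291. ] F [ 0.9 -0.9 -0.3]
shift now-axes [-4.5 -5.9 49.9] turn [-0.  -0.3 -0.5] shift target-axes [-4.2 -5.9 49.9]
```

Call:
{"op": "servo_tool", "data": {"series": [[[-4,-4,24],[0,0,0]],[[0,0,8],[0,0,0]],[[0,0,8],[0,0,0]],[[0,0,8],[0,0,0]],[[0,0,1],[0,0,0]]]}}

```text
t: 5.65
position: [503.7, 82.3, 291.3]
ee_rot: [[0.999, 0.035, 0.003], [0.035, -0.999, 0.005], [0.003, -0.005, -1.0]]
wrist_force: [-0.7, 3.8, 5.8]
gripper_width: -0.1
grasp_force: 2.7
```

Call:
{"op": "servo_tool", "data": {"series": [[[0,0,2],[0,0,0]],[[0,0,0],[0,0,0]]]}}

```text
t: 5.9
position: [503.7, 82.4, 290.7]
ee_rot: [[0.999, 0.035, 0.003], [0.035, -0.999, 0.005], [0.003, -0.004, -1.0]]
wrist_force: [-3.4, 4.5, 11.9]
gripper_width: 0.2
grasp_force: 5.8
```

Call:
{"op": "servo_tool", "data": {"series": [[[0,0,2],[0,0,0]],[[0,0,0],[0,0,0]],[[0,0,-50],[0,0,0]],[[-15,54,-15],[0,0,0]],[[-25,54,-10],[0,0,0]]]}}

```text
t: 6.52
position: [467.3, -28.8, 363.0]
ee_rot: [[0.999, 0.037, 0.004], [0.037, -0.999, -0.001], [0.004, 0.001, -1.0]]
wrist_force: [0.5, -0.4, -0.6]
gripper_width: 0.0
grasp_force: 0.0
```

Call:
{"op": "servo_tool", "data": {"series": [[[0,0,0],[0,9,0]],[[0,0,0],[0,9,0]],[[0,0,0],[0,9,0]],[[0,0,0],[0,9,0]],[[0,0,0],[0,9,0]]]}}

```text
t: 7.15
position: [466.3, -27.9, 361.6]
ee_rot: [[0.703, 0.034, 0.711], [0.023, -0.999, 0.024], [0.711, -0.0, -0.703]]
wrist_force: [0.0, 0.5, -1.4]
gripper_width: -0.1
grasp_force: 0.0
```

Call:
{"op": "servo_tool", "data": {"series": [[[0,0,0],[0,0,0]],[[0,0,0],[0,0,0]]]}}

```text
t: 7.4
position: [466.8, -27.6, 361.3]
ee_rot: [[0.708, 0.035, 0.705], [0.024, -0.999, 0.025], [0.706, -0.001, -0.709]]
wrist_force: [0.0, -0.1, 0.5]
gripper_width: 0.1
grasp_force: 0.0
```

```bash
python3 d.py 50 0 165 45; python3 -c "
from h import *
c=shot('wrist','w2.png')"
```

```text
t 7.4 tcp [466.8 -27.6 361.3] target [461.2 -22.  287.3] F [ 0.  -0.1  0.5]
shift now-axes [-56.   -5.6  48.6] turn [ 0.2  0.1 -0.3] shift target-axes [-56.1  -5.8  48.5]
```

View pics/w2.png

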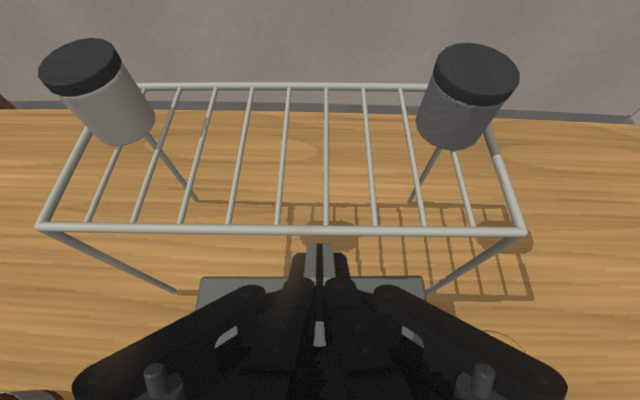

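The bar is at row 230 and the lid spans columns 198–424, centred near the fingers. The tip is still short of the bar, so I'll drop first, then reach under it.

Call:
{"op": "servo_tool", "data": {"series": [[[-28,-3,24],[0,0,0]],[[-28,-3,24],[0,0,0]],[[0,0,0],[0,0,0]]]}}

```text
t: 7.82
position: [459.5, -20.8, 284.3]
ee_rot: [[0.713, 0.036, 0.7], [0.023, -0.999, 0.028], [0.701, -0.004, -0.713]]
wrist_force: [-0.3, 0.1, 0.5]
gripper_width: 0.2
grasp_force: 0.0
```

Call:
{"op": "servo_tool", "data": {"series": [[[12,0,12],[0,0,0]],[[12,0,12],[0,0,0]],[[0,0,0],[0,0,0]]]}}

```text
t: 8.2
position: [498.0, -20.3, 290.1]
ee_rot: [[0.703, 0.037, 0.71], [0.026, -0.999, 0.026], [0.711, -0.0, -0.704]]
wrist_force: [0.6, -0.8, -0.3]
gripper_width: 0.1
grasp_force: 0.0
```

```bash
python3 d.py 84 0 125.5 45; python3 -c "
from h import *
c=shot('scene','s2.png');i=cv2.imread('pics/s2.png')[120:290,150:350];cv2.imwrite('pics/s2c.png',cv2.resize(i,None,fx=3.5,fy=3.5,interpolation=cv2.INTER_CUBIC))"
```

```text
t 8.2 tcp [498.  -20.3 290.1] target [495.2 -20.6 247.8] F [ 0.6 -0.8 -0.3]
shift now-axes [-32.    0.2  27.8] turn [ 0.2 -0.3 -0.2] shift target-axes [-31.9   0.2  27.9]
```

View pics/s2c.png

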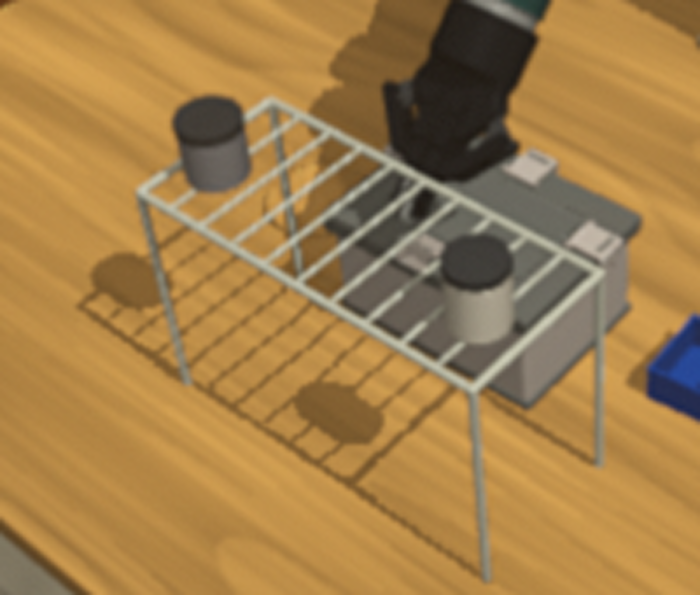

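The near and left clips lie flat, and the shut fingertips (424,205) are under the bar above the far clip (425,250). Pressing down now.

Call:
{"op": "servo_tool", "data": {"series": [[[-13,0,12],[0,0,0]],[[-6,0,6],[0,0,0]],[[-6,0,6],[0,0,0]],[[-5,0,4],[0,0,0]],[[0,0,0],[0,0,0]]]}}

```text
t: 8.88
position: [495.1, -20.3, 248.2]
ee_rot: [[0.703, 0.036, 0.71], [0.025, -0.999, 0.026], [0.711, -0.0, -0.704]]
wrist_force: [2.5, 0.4, 4.5]
gripper_width: 0.3
grasp_force: 2.0
```

```bash
python3 d.py 84 0 125.5 45
```

```text
t 8.875 tcp [495.1 -20.3 248.2] target [495.2 -20.6 247.8] F [2.5 0.4 4.5]
shift now-axes [-0.2  0.3  0.3] turn [ 0.2 -0.3 -0.2] shift target-axes [-0.2  0.3  0.3]
```

Call:
{"op": "servo_tool", "data": {"series": [[[-1.5,0,1.5],[0,0,0]],[[-1,0,1],[0,0,0]],[[0,0,0],[0,0,0]]]}}

```text
t: 9.25
position: [494.9, -20.3, 245.0]
ee_rot: [[0.703, 0.036, 0.71], [0.025, -0.999, 0.026], [0.711, -0.0, -0.703]]
wrist_force: [2.1, 0.5, 7.7]
gripper_width: 0.0
grasp_force: 3.7
```

Call:
{"op": "servo_tool", "data": {"series": [[[-1.5,0,1.5],[0,0,0]],[[0,0,0],[0,0,0]]]}}

```text
t: 9.5
position: [495.0, -20.3, 244.2]
ee_rot: [[0.701, 0.036, 0.713], [0.026, -0.999, 0.026], [0.713, 0.0, -0.701]]
wrist_force: [-9.5, -0.3, 21.4]
gripper_width: -0.2
grasp_force: 10.4
```

Call:
{"op": "servo_tool", "data": {"series": [[[-1,0,1],[0,0,0]],[[0,0,0],[0,0,0]],[[12,0,-20],[0,0,0]],[[-20,0,-35],[0,0,0]],[[-20,0,-35],[0,0,0]]]}}

```text
t: 10.12
position: [407.3, -22.6, 281.3]
ee_rot: [[0.712, 0.036, 0.702], [0.023, -0.999, 0.027], [0.702, -0.003, -0.712]]
wrist_force: [-0.6, 0.3, 0.2]
gripper_width: 0.2
grasp_force: 0.0
```

Call:
{"op": "servo_tool", "data": {"series": [[[0,0,-60],[0,0,0]],[[0,0,-60],[0,0,0]],[[0,0,0],[0,0,0]]]}}

```text
t: 10.5
position: [322.7, -25.9, 371.1]
ee_rot: [[0.702, 0.034, 0.711], [0.025, -0.999, 0.023], [0.712, 0.002, -0.703]]
wrist_force: [1.4, -1.1, 0.6]
gripper_width: -0.1
grasp_force: 0.0
```

```bash
python3 -c "
from h import *
s=env.get_state();print(s['t'],s['position'],s['wrist_force'])
shot('wrist','w3.png');shot('top','t3.png');shot('scene','s3.png')
a=cv2.resize(cv2.imread('pics/t3.png')[120:290,230:460],(400,296),interpolation=2)
b=cv2.resize(cv2.imread('pics/s3.png')[130:260,220:395],(400,296),interpolation=2)
w=cv2.resize(cv2.imread('pics/w3.png'),(400,250))
cv2.imwrite('pics/m3.png',np.vstack([np.hstack([a,b]),np.hstack([w,w*0])]))"
```

```text
10.5 [322.71203915 -25.86515756 371.12378955] [ 1.39872204 -1.12299857  0.62667797]
```

View pics/m3.png

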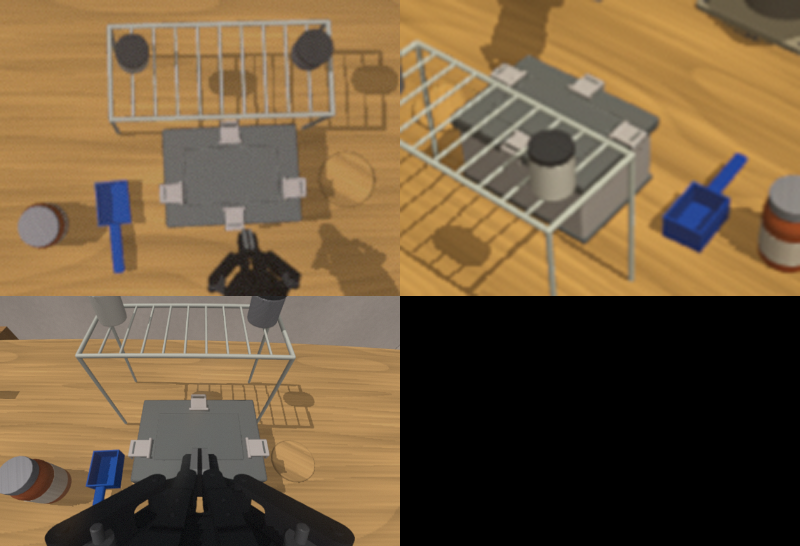

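All four clips look flat, and the jar, scoop and coaster haven't moved. One close check to confirm.

```bash
python3 -c "
import cv2,numpy as np
a=cv2.imread('pics/w3.png')[150:330,180:460]
b=cv2.imread('pics/s3.png')[145:215,230:340]
cv2.imwrite('pics/m4.png',np.vstack([cv2.resize(a,(560,300),interpolation=2),cv2.resize(b,(460,293),interpolation=2)][0:1]+[cv2.copyMakeBorder(cv2.resize(b,(460,293),interpolation=2),0,0,0,100,0)]))"
```

```text
(no output)
```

View pics/m4.png

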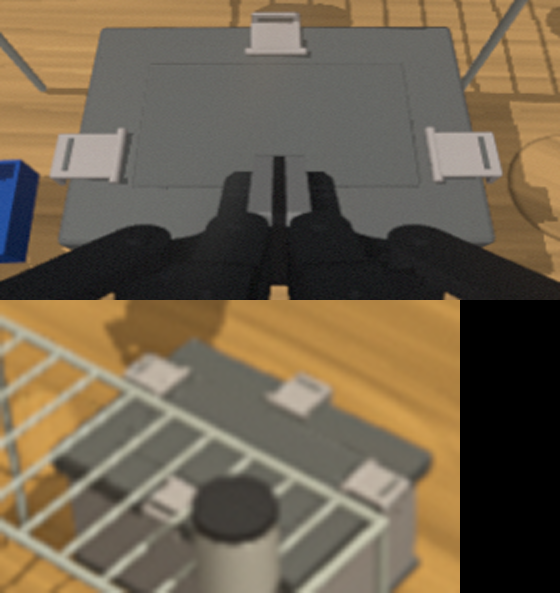

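```bash
python3 -c "
from h import *
w=np.load('pics/w3.npz');t=np.load('pics/t3.npz');a=.042;R=np.array([[np.cos(a),-np.sin(a)],[np.sin(a),np.cos(a)]])
for n,q,z in [('far flat',(88,0),117.5),('far up',(82,0),136.5),('R flat',(-25,-118),117.5),('R up',(-25,-112),136.5),('L flat',(-25,118),117.5),('L up',(-25,112),136.5),('far hinge',(54,0),114),('near flat',(-88,0),117.5),('near up',(-82,0),136.5)]:
  P=[*(R@q+[533.5,-19]),z];print(n,proj(w,P).round(1),proj(t,P).round(1))"
```

```text
far flat [[318.3 155.6]] [[362.8 188.5]]
far up [[318.3 149.5]] [[363.6 189.9]]
R flat [[430.2 239.9]] [[406.9 226.6]]
R up [[430.7 232.9]] [[406.2 226.6]]
L flat [[207.4 241.5]] [[322.8 230.6]]
L up [[206.9 234.5]] [[325.1 230.5]]
far hinge [[318.5 180. ]] [[363.3 200.6]]
near flat [[319.6 302.8]] [[366.2 251.3]]
near up [[319.6 292.2]] [[366.9 249.4]]
```

```bash
python3 -c "
from station import env
print(env.job_done())"
```

```text
the job is handed in; nothing more can be done
None
```

I pressed all four snap clips down to their stops and handed the job in at about 10.7 s. The final pictures show the clips flat and the salsa jar, scoop and coaster where they were; the hand-in gave no verdict.

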